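# Index the connector turntable on by one notch

## Task

Bring the turntable of connector shells on to its next station: with the fingertips press the black plunger in to free the table, push the table round counter-clockwise (seen from above) by one notch only, to the one beside the orange dot, and let the plunger spring fully out there so that the table is locked. Do not grip anything or lift anything: the shells ride along in their nests, and the tape, jar and screwdriver round the fixture stay where they are.

Things in the scene. Friction and masses are not known exactly. Their poses are not given: they have to be found in the camera images.
- indexer: fixed rotary fixture: round grey base 280 mm across, 12 mm high; above it a steel index plate (34 to 42 mm above the bench) with six notches in its rim, 60 degrees apart, and on top the aluminium turntable, 156 mm across, top 56 mm above the bench. Origin: on the upright turning axis, at bench height; its +x axis points to the notch where the plunger stands at the start.
- dot (a point): the orange dot, 20 mm across, on the base's top (12 mm above the bench) beside the next notch, 127 mm from the turning axis and 60 degrees counter-clockwise of the notch where the plunger starts; the other notches have small white dots.
- turntable (a joint): turn of the table in rad: 0 at the start, positive counter-clockwise seen from above; the next notch is at 1.047. Pivot friction about 0.12 N m: it stays where it is left. While the plunger is out, its tooth locks the table in a notch, with about 0.02 rad of play either way.
- plunger (a joint): travel of the plunger in m: 0 fully out, 0.013 fully in; beyond 0.009 its tooth is below the index plate and the table can turn. Spring 5 N (out) to 8 N (in). Let go between notches, the tooth rubs along under the plate (plunger stays about 0.008 in), and the plunger springs out by itself when it meets the next notch, locking the table there.
- plunger_top (a point): centre of the top of the plunger's round black head, 36 mm across and 8 mm thick, which is pressed straight down; it stands on the blue lug of the table, 108 mm from the turning axis and travels round with the table. Its top is 88 mm above the bench when out, 75 mm when fully in.
- post_top (a point): top of the orange round post, 14 mm thick, that stands on the same blue lug, on the counter-clockwise side of the plunger, also for pushing the table round: upright, from 56 to 110 mm above the bench, its axis 31 mm from the plunger's axis (24 mm from there to its near side) and 112 mm from the turning axis.
- shell0: loose black connector shell with a brass tip, round, 23 mm thick and 34 mm high, standing in a nest of the turntable; origin at the centre of its underside. To be left in its nest.
- nest0 (a point): centre of the floor (60 mm above the bench) of the square grey nest that holds shell0: 26 mm wide inside, walls 4 mm thick, rim 70 mm above the bench, 50 mm from the turning axis; turns with the table.
- shell1: loose black connector shell with a brass tip, round, 23 mm thick and 34 mm high, standing in a nest of the turntable; origin at the centre of its underside. To be left in its nest.
- nest1 (a point): centre of the floor (60 mm above the bench) of the square grey nest that holds shell1: 26 mm wide inside, walls 4 mm thick, rim 70 mm above the bench, 50 mm from the turning axis; turns with the table.
- shell2: loose black connector shell with a brass tip, round, 23 mm thick and 34 mm high, standing in a nest of the turntable; origin at the centre of its underside. To be left in its nest.
- nest2 (a point): centre of the floor (60 mm above the bench) of the square grey nest that holds shell2: 26 mm wide inside, walls 4 mm thick, rim 70 mm above the bench, 50 mm from the turning axis; turns with the table.
- tape: loose roll of blue tape lying flat beside the fixture, 80 mm across, 22 mm high; origin at the centre of its underside. To be left alone.
- jar: loose small amber jar with a white lid, beside the fixture, 46 mm across, 50 mm high; origin at the centre of its underside. To be left alone.
- driver: loose screwdriver with an orange handle, 170 mm long, lying beside the fixture; origin under its middle. To be left alone.

How it is judged:
By the outcome, as a careful person would: the job done as asked, in the order asked, and still so for the second after the job is handed in, with the robot touching nothing.
It also fails if it takes over 45 s, if anything falls off the work surface, if the arm or the gripper's body presses on something with over 40 N, if the wrist force passes 120 N, or if a joint passes its speed limit or range.

## Robot

A 7-joint arm with a two-finger parallel gripper is mounted at the origin on the work surface. World frame = base frame: x ahead of the robot, y to its left, z up, the work surface at z = 0. Lengths are in m, angles in rad, forces in N, time in s.
With the tool pointing down it reaches from about 0.425 to 0.925 m from the base axis. Payload 6.8 kg.
Tool frame: the origin (TCP) lies midway between the tips of the shut fingers; the grasp point (between the pads) lies 19 mm behind it; z points along the fingers, y is the line along which they close (so a half turn about z gives the same grasp; the last joint's range is limited). The gripper opens to 88 mm and grips with 3 to 60 N. Pads are 20 mm wide; open, the fingers measure 115 mm over their backs; the gripper's body (75 mm by 178 mm) begins 61 mm behind the grasp point.
Start: joints at [1.143, 0.477, 0.022, 1.555, -0.011, 1.109, -0.083], TCP at [0.212, -0.641, 0.223] pointing down, gripper open.
Joint ranges: [-2.96, 2.96], [-0.34, 2.1], [-1.41, 1.46], [0.24, 2.44], [-1.37, 4.51], [0.17, 1.92], [-2.96, 2.96]. Speed limits (rad/s): [2.39, 2.39, 3.14, 3.14, 3.14, 3.14, 3.14].

## Interface

Orientations are given as a 3x3 rotation matrix whose columns are the frame's x, y, z axes.
In Python, from workcell import bot gives the robot as it stands. Calls block until the motion is done:
- bot.reach(position, orientation): joint-space move of the TCP to a pose.
- bot.move_straight(position, vel=0.15, frame=None): straight line of the TCP; frame=None keeps the orientation; vel is the mean speed in m/s.
- bot.movej(angles): joint-space move.
- bot.gripper_to(opening): finger opening in m; the grip force is fixed at half the most; returns when the fingers have stopped.
- bot.dwell(seconds).
- bot.solve_ik(position, orientation): joint angles nearest the present ones, or None.
- bot.get_image(name): name is "side" or "top"; returns a dict with "frame" (400x640x3 uint8, red, green, blue), "camera_matrix" (3x3 intrinsics, pixels), "pose" (4x4, takes a point from camera to world coordinates). Camera axes: x right, y down, z forward; pixel columns grow to the right and rows downward; lengths in m; the calibration is good to about 2 mm. A picture is of the moment at which its call begins. There is no depth.
A pose or a line that the arm cannot do raises bot.MotionError and nothing moves.
- bot.close_job(): hands the job in; it is judged then, once.
Readings, each from a call of its own:
- bot.current_time_s(): time.
- bot.current_q(): joint angles.
- bot.current_joint_velocities(): joint speeds.
- bot.current_effort(): joint torques, N m.
- bot.current_tool_pos(): TCP position.
- bot.current_tcp_rot(): TCP orientation.
- bot.current_wrist_force(): force on the tool from outside, world axes, zero at the start.
- bot.current_ft_torque(): the same for the moment, N m.
- bot.current_grip_width(): finger opening in m.
- bot.current_finger_force(): force on a finger pad.
Only numpy, scipy, OpenCV 4.12 (cv2) and the standard library are available. Lean on these libraries where they do the work, as an engineer would, in place of code of your own. Each camera call takes 0.05 s, during which the arm holds its last target. There are 200 camera calls.

## Working session

There is one attempt and no reset: what is moved stays moved. The work goes in short steps, each a Python script; the robot and the scene stay as the last script left them, time stands still between calls to the robot, and variables do not carry over. Pictures are saved under pics/ and viewed, at most 10 in all, crops included, and the job is handed in when it is done.

```bash
mkdir -p pics; python3 - <<'E'
from workcell import bot
import cv2
for n in("top","side"):
    d=bot.get_image(n); cv2.imwrite(f"pics/{n}0.png",d["frame"][:,:,::-1]); print(n,d["camera_matrix"].tolist(),d["pose"].round(4).tolist())
print(bot.current_tool_pos(),bot.current_tcp_rot().round(3),bot.current_time_s())
E
```

```text
top [[426.72708694950956, 0.0, 318.81860922665487], [0.0, 426.72708694950956, 197.22199440700533], [0.0, 0.0, 1.0]] [[-0.0015, -0.9938, 0.1108, 0.4245], [-1.0, 0.0007, -0.0066, 0.0328], [0.0065, -0.1108, -0.9938, 1.0858], [0.0, 0.0, 0.0, 1.0]]
side [[402.4850975116718, 0.0, 321.96288800798067], [0.0, 402.4850975116718, 198.2863144294258], [0.0, 0.0, 1.0]] [[0.8897, -0.2411, 0.3877, 0.2623], [-0.4564, -0.4956, 0.739, -0.539], [0.014, -0.8344, -0.5509, 0.4916], [0.0, 0.0, 0.0, 1.0]]
[ 0.21201421 -0.64028159  0.22180527] [[ 0.949  0.314 -0.001]
 [ 0.314 -0.949  0.001]
 [-0.    -0.002 -1.   ]] 0.1
```

View pics/top0.png

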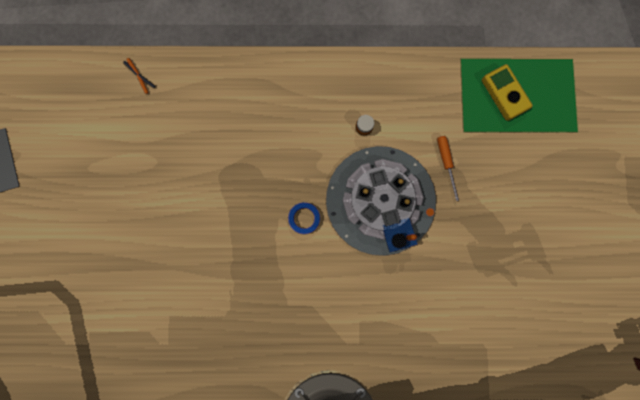

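View pics/side0.png

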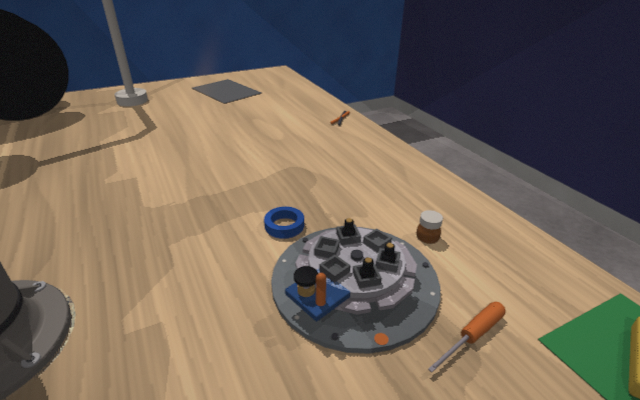

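```bash
python3 - <<'E'
import cv2
a=cv2.imread("pics/top0.png")[140:265,315:445]; cv2.imwrite("pics/topc.png",cv2.resize(a,None,fx=4.6,fy=4.6,interpolation=cv2.INTER_CUBIC))
a=cv2.imread("pics/side0.png")[220:350,265:445]; cv2.imwrite("pics/sidec.png",cv2.resize(a,None,fx=4.4,fy=4.4,interpolation=cv2.INTER_CUBIC))
E
```

```text
(no output)
```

View pics/topc.png

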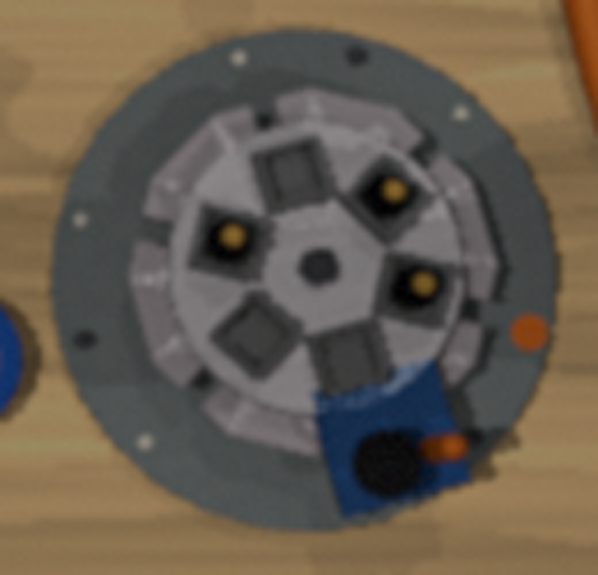

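View pics/sidec.png

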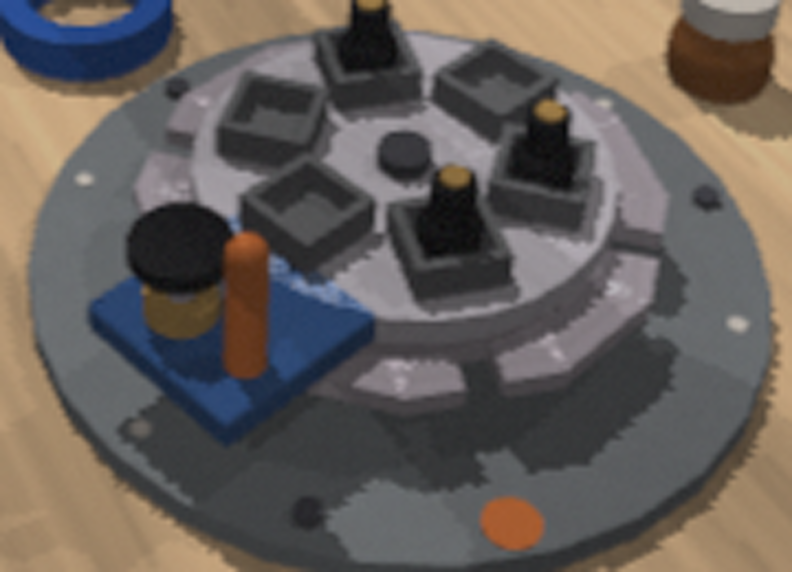

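```bash
cat > fit.py <<'E'
import numpy as np
CAM={"top":([[426.727,0,318.8186],[0,426.727,197.222],[0,0,1]],[[-0.0015,-0.9938,0.1108,0.4245],[-1,0.0007,-0.0066,0.0328],[0.0065,-0.1108,-0.9938,1.0858]]),
"side":([[402.485,0,321.9629],[0,402.485,198.2863],[0,0,1]],[[0.8897,-0.2411,0.3877,0.2623],[-0.4564,-0.4956,0.739,-0.539],[0.014,-0.8344,-0.5509,0.4916]])}
def ray(cam,uv,z):
    K,P=map(np.array,CAM[cam]); d=P[:,:3]@np.linalg.solve(K,[uv[0],uv[1],1]); o=P[:,3]
    return (o+d*(z-o[2])/d[2])[:2]
def crop(cam,u,v):
    s,ox,oy=(4.6,315,140) if cam=="top" else (4.4,265,220)
    return ((u+.5)/s-.5+ox,(v+.5)/s-.5+oy)
E
python3 - <<'E'
from fit import *
from scipy.optimize import least_squares
D=[("top",530,333,1),("top",461,112,2),("top",238,58,3),("top",80,219,4),("top",145,441,5),
("side",512,523,1),("side",737,324,2),("side",603,104,3),("side",84,179,5),("side",140,428,0)]
for cams in(("top",),("side",),("top","side")):
    L=[(ray(c,crop(c,u,v),.012),k) for c,u,v,k in D if c in cams]
    f=lambda p:np.concatenate([w-p[:2]-.127*np.array([np.cos(p[2]+k*np.pi/3),np.sin(p[2]+k*np.pi/3)]) for w,k in L])
    r=least_squares(f,[.5,-.1,-2.5]); p=r.x
    print(cams,p.round(4),(1e3*r.fun).round(1))
for c,pl,po in(("top",(388,464),(455,445)),("side",(180,238),(247,242))):
    for n,uv,z in(("pl",pl,.088),("post",po,.110)):
        w=ray(c,crop(c,*uv),z)-p[:2]; print(c,n,w+p[:2],"r",np.hypot(*w),"ang",np.arctan2(w[1],w[0])-p[2])
E
```

```text
('top',) [ 0.5383 -0.1312 -2.867 ] [-0.6 -0.4  0.4 -0.2 -0.3  0.4  0.2  0.3  0.3 -0.1]
('side',) [ 0.5412 -0.1302 -2.8636] [ 0.  -0.3  0.1  0.   0.5 -0.  -0.3  0.2 -0.3 -0. ]
('top', 'side') [ 0.5398 -0.1308 -2.8644] [-2.4 -0.8 -1.3 -0.9 -1.7 -0.4 -1.  -0.3 -1.  -0.4  1.6  0.3  1.6  0.7
  1.9  0.6  1.1  0.7  1.1  0.4]
top pl [ 0.4342207  -0.16036211] r 0.10962070886086903 ang -0.0037171163797662388
top post [ 0.44333179 -0.18957645] r 0.11296041625329636 ang 0.27050462043118584
side pl [ 0.43688414 -0.15994527] r 0.10694415186148341 ang -0.0007426200138720418
side post [ 0.44487136 -0.19118561] r 0.11250509971636174 ang 0.289842621066422
```

Calibration agrees to about 2 mm: the axis is at (0.540, −0.131), the plunger heading is −2.865, and the plunger and post are at the given radii. Next I'll close the fingers and press the plunger.

```bash
cat >> fit.py <<'E'
C=np.array([.5398,-.1308]); TH=-2.865
def pose(a,d,z,r=.108):
    c,s=np.cos(TH+a),np.sin(TH+a); e=np.array([c,s]);t=np.array([-s,c])
    p=C+r*e+d*t
    R=np.array([[-c,t[0],0],[-s,t[1],0],[0,0,-1.]])  # tool y = tangential, z down
    assert np.linalg.det(R)>0
    return np.array([*p,z]),R
E
python3 - <<'E'
from workcell import bot
from fit import *
import cv2
print(bot.current_tcp_rot()[:,1], pose(0,.007,.2))
for a in(0,.5,1.1):
    q=bot.solve_ik(*pose(a,.01,.08)); print(a,None if q is None else np.round(q,2))
bot.gripper_to(0)
bot.reach(*pose(0,.007,.19))
p,R=pose(0,.007,.093); bot.move_straight(p,vel=.1); print(bot.current_wrist_force().round(1))
d=bot.get_image("side"); cv2.imwrite("pics/s1.png",cv2.resize(d["frame"][200:350,250:450,::-1],None,fx=4,fy=4,interpolation=cv2.INTER_CUBIC))
print(bot.current_tool_pos(),p,bot.current_time_s())
E
```

```text
[ 0.31439476 -0.94929098 -0.00160087] (array([ 0.43781647, -0.16702652,  0.2       ]), array([[ 0.9619915,  0.2730794,  0.       ],
       [ 0.2730794, -0.9619915,  0.       ],
       [ 0.       ,  0.       , -1.       ]]))
0 [ 0.44  0.36 -0.24  2.14  0.14  0.65 -1.19]
0.5 [ 0.54  0.43 -0.28  2.04  0.18  0.7  -0.65]
1.1 [ 0.61  0.52 -0.38  1.88  0.26  0.78 -0.11]
[ 0.5 -0.3 -1.3]
[ 0.43831318 -0.16717546  0.09357974] [ 0.43781647 -0.16702652  0.093     ] 4.5083
```

View pics/s1.png

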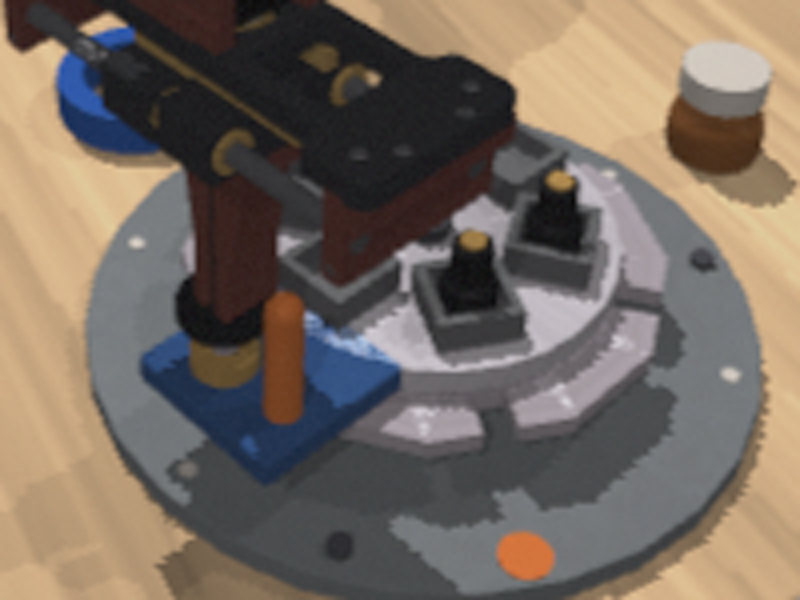

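The shut fingers (tip near 225,315) are over the black head just short of the post (285,340), and the body is clear. Next I press, and turn in guarded steps.

```bash
python3 - <<'E'
from workcell import bot
from fit import *
F=lambda:bot.current_wrist_force().round(1)
for z in(.084,.0765):
    bot.move_straight(pose(0,.007,z)[0],vel=.04); print("press",z,bot.current_tool_pos().round(4),F())
if bot.current_tool_pos()[2]<.0785 and abs(F()[2])<25:
    for a in np.arange(.05,.86,.1):
        p,R=pose(a,.007,.0765); bot.move_straight(p,vel=.05,frame=R)
        f=F(); t=R[:,1]; print(round(a,2),bot.current_tool_pos().round(4),f,"tang",round(float(f@t),1),bot.current_time_s())
        if np.linalg.norm(f[:2])>18: print("STOP");break
import cv2
d=bot.get_image("side"); cv2.imwrite("pics/s2.png",cv2.resize(d["frame"][200:350,250:450,::-1],None,fx=4,fy=4,interpolation=cv2.INTER_CUBIC))
E
```

```text
press 0.084 [ 0.4388 -0.1673  0.0844] [0.1 0.2 5. ]
press 0.0765 [ 0.4389 -0.1672  0.077 ] [ 0.9 -0.4  7.5]
0.05 [ 0.4409 -0.1726  0.0772] [ 0.7 -1.3  7.2] tang 1.5 5.475
0.15 [ 0.4456 -0.1824  0.0772] [ 1.  -0.5  7.7] tang 0.9 5.8417
0.25 [ 0.4513 -0.1917  0.0773] [ 0.8 -0.2  6.2] tang 0.6 6.2083
0.35 [ 0.4578 -0.2004  0.0773] [ 0.2 -0.3  7.2] tang 0.4 6.575
0.45 [ 0.4652 -0.2083  0.0773] [ 0.8 -0.2  6.9] tang 0.7 6.9417
0.55 [ 0.4732 -0.2155  0.0773] [ 0.8 -0.3  6.7] tang 0.8 7.3083
0.65 [ 0.482  -0.2218  0.0773] [0.3 0.  7.8] tang 0.2 7.675
0.75 [ 0.4913 -0.2272  0.0773] [ 1.1 -0.1  7.1] tang 1.0 8.0417
0.85 [ 0.5012 -0.2317  0.0774] [ 0.6 -0.6  6.9] tang 0.8 8.4083
```

View pics/s2.png

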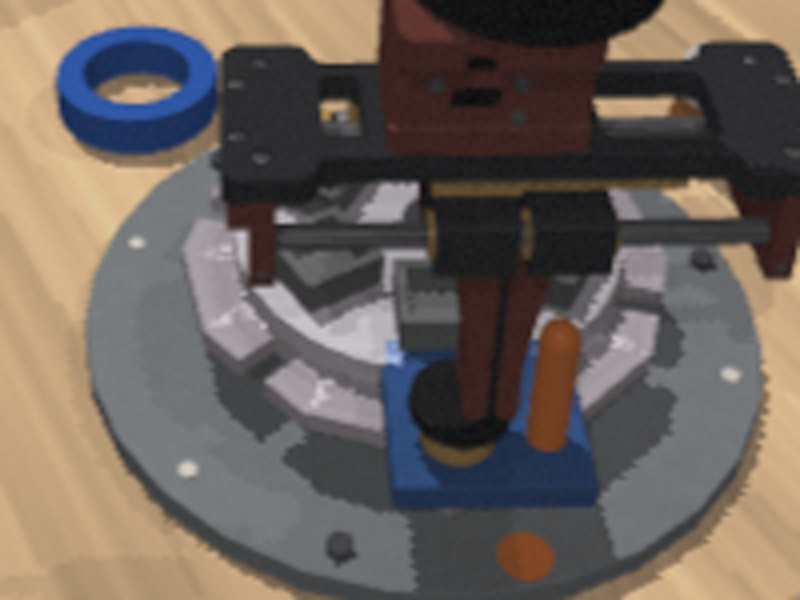

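The table has turned with the plunger pressed in (lug at 490,430, orange dot at 525,555). Now I'll lift off the head and push on the post alone until the tooth drops into the notch.

```bash
python3 - <<'E'
from workcell import bot
from fit import *
import cv2
bot.move_straight(pose(.85,.007,.095)[0],vel=.05); b=bot.current_wrist_force()
for a in np.arange(.87,1.2,.015):
    p,R=pose(a,.007,.095); bot.move_straight(p,vel=.02,frame=R)
    f=bot.current_wrist_force()-b; t=float(f@R[:,1]); print(round(a,3),round(t,1),f.round(1))
    if t<-8: print("STOP");break
print(bot.current_tool_pos(),p,bot.current_time_s())
d=bot.get_image("side"); cv2.imwrite("pics/s3.png",cv2.resize(d["frame"][200:350,250:450,::-1],None,fx=4,fy=4,interpolation=cv2.INTER_CUBIC))
E
```

```text
0.87 -0.3 [-0.2  0.1  0.8]
0.885 -0.0 [0.2 0.5 1.3]
0.9 0.8 [0.9 0.1 0.4]
0.915 0.3 [0.6 0.5 1.2]
0.93 -0.8 [-0.5  1.   2.4]
0.945 -2.8 [-2.6  1.1  1.9]
0.96 -2.4 [-2.   1.6  1.6]
0.975 -1.4 [-1.3  0.3  0.6]
0.99 -0.7 [-0.6  0.1  0.8]
1.005 -1.8 [-1.9  0.1  0. ]
1.02 -1.9 [-1.8  0.5  0.6]
1.035 -1.3 [-1.3 -0.1 -0.2]
1.05 -1.5 [-1.5  0.1  0.1]
1.065 -1.6 [-1.7 -0.  -0.3]
1.08 -1.3 [-1.5 -0.3 -0.5]
1.095 -1.9 [-2.  -0.3 -0.6]
1.11 -0.9 [-0.8  0.4  1.2]
1.125 0.8 [ 0.8 -0.3  1.2]
1.14 0.3 [0.3 0.1 1.6]
1.155 -1.0 [-0.9  0.9  2.4]
1.17 -5.4 [-5.3  0.9  6.3]
1.185 -9.9 [-9.8  1.6  8.5]
STOP
[ 0.53176323 -0.2389293   0.09447394] [ 0.53498773 -0.23891957  0.095     ] 14.4833
```

View pics/s3.png

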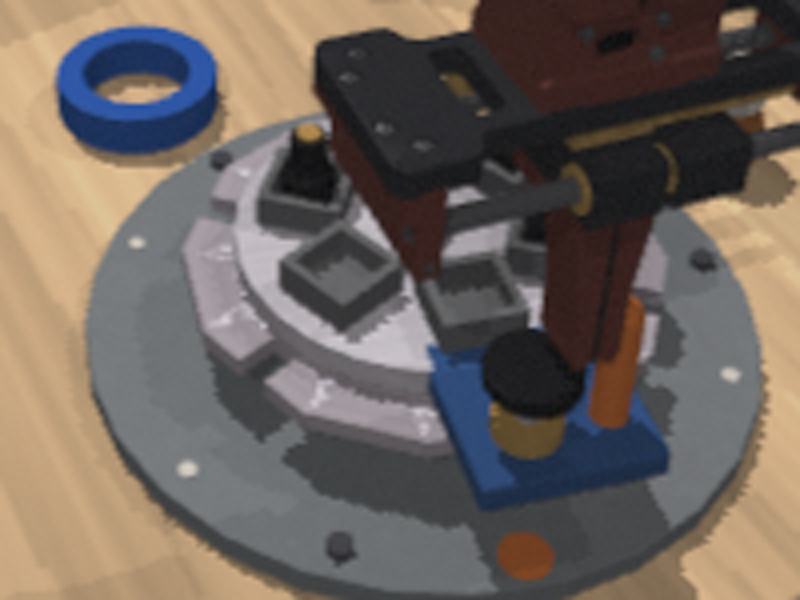

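The force has risen to a hard stop and the plunger looks fully out at the dot (head 532,375), so it's locked. I'll back off, lift, and check.

```bash
python3 - <<'E'
from workcell import bot
from fit import *
import cv2
p=bot.current_tool_pos(); R=pose(1.185,0,0)[1]
p=p-.008*R[:,1]; bot.move_straight(p,vel=.05); p[2]=.2; bot.move_straight(p,vel=.1)
bot.reach([.42,-.50,.25],R); bot.dwell(.3)
t=bot.get_image("top")["frame"][140:265,315:445,::-1]; s=bot.get_image("side")["frame"][220:350,265:445,::-1]
r=lambda i,f:cv2.resize(i,None,fx=f,fy=f,interpolation=cv2.INTER_CUBIC)
cv2.imwrite("pics/t4.png",r(t,4.6)); cv2.imwrite("pics/s4.png",r(s,4.4)); print(bot.current_time_s(),bot.current_wrist_force().round(1))
E
```

```text
17.6167 [0.2 0.1 0.4]
```

View pics/t4.png

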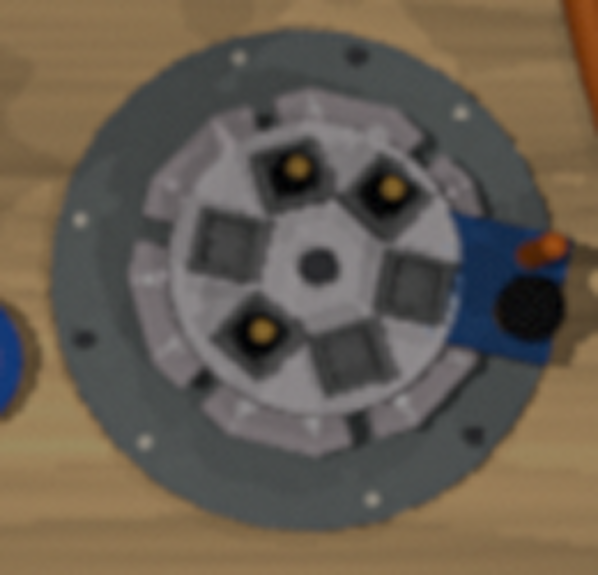

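View pics/s4.png

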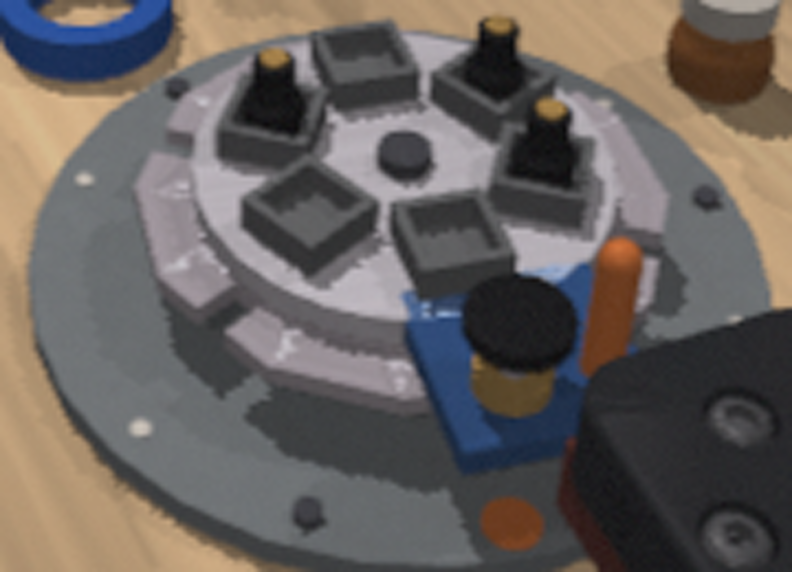

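The plunger head is at (530,308) in the top crop and (519,312) in the side crop, and all three shells are in their nests. I'll check the angle numerically and then hand in.

```bash
python3 - <<'E'
from workcell import bot
from fit import *
ok=True
for c,uv,ctr in(("top",(530,308),[.5383,-.1312]),("side",(519,311),[.5412,-.1302])):
    w=ray(c,crop(c,*uv),.088)-ctr; a=np.arctan2(w[1],w[0])-TH; print(c,np.hypot(*w),a)
    ok&=abs(a-1.047)<.04 and abs(np.hypot(*w)-.108)<.004
if ok: print(bot.close_job())
E
```

```text
top 0.10653799582120842 1.058702977209959
side 0.10760505193411857 1.0665984682321992
the job is handed in; nothing more can be done
None
```

The job is handed in: I turned the table counter-clockwise by one notch to the orange dot. The plunger has sprung out and locked it there (camera reading about 1.06 rad against 1.047), and the three shells are still in their nests.

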